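# Seat and latch the glue melter's tank

### The arm

A 6-joint arm with a two-finger parallel gripper is mounted at the origin on a cart in front of the work surface, level with it; the furniture and walls round the work are solid. World frame = base frame: x ahead of the robot, y to its left, z up, the work surface at z = 0. Lengths are in m, angles in rad, forces in N, time in s.
With the tool pointing down it reaches from about 0.35 to 0.925 m from the base axis. Payload 6.4 kg.
Tool frame: the origin (TCP) lies midway between the tips of the shut fingers; the grasp point (between the pads) lies 19 mm behind it (bot.tcp_to_grasp is the distance from the TCP to the grasp point, in m); z points along the fingers, y is the line along which they close (so a half turn about z gives the same grasp; the last joint's range is limited). The gripper opens to 85 mm and grips with 20 to 120 N. Pads are 22 mm wide; open, the fingers measure 114 mm over their backs; the gripper's body (76 mm by 85 mm) begins 54 mm behind the grasp point. The pads swing forward as they close: fully open they stand 13 mm farther back than shut.
Start: joints at [1.174, 0.245, 1.558, -0, 1.339, -0.174], TCP at [0.144, 0.634, 0.198] pointing down, gripper open.
Joint ranges: [-3.13, 3.13], [-1.02, 2.26], [0.13, 2.54], [-0.95, 4.09], [0.21, 2.88], [-2.74, 2.74]. Speed limits (rad/s): [2.57, 2.57, 3.14, 3.14, 3.14, 3.14].

### API

Orientations are given as a unit quaternion [w, x, y, z].
In Python, from cell import bot, snapshot, get_calibration, order gives the robot as it stands.
- The arm moves only by the shell command python3 -m pendant 'ROWS' [FORCE]. ROWS is JSON, a list of rows, each a list of 3 entries, a list of its own where there are three numbers: the opening, from 0 (shut) to 1 (fully open), then the shift along the tool's x, y, z as a fraction of full scale, then the turn about the tool's z as a fraction of full scale. In form: [[hand, [tx, ty, tz], turn], ...]. A call has exactly 8 rows; each row is the pose to reach, as a shift and turn from the pose commanded when the call began, along the tool's axes at that moment; what a row does not reach only later rows make up. Full scale, the value 1, is 150 mm for a shift and 90 degrees for a turn. A row lasts 1/12 s, in which the tool goes at most 41.7 mm and 7.16 degrees, less where a joint would pass 70% of its speed; a pose out of reach is approached as far as the arm can. A call with a number of a shift or a turn outside -1 to 1 is refused whole. A call with a gripper value outside its range is refused whole. The fingers move at their own pace and stop on an object; FORCE is the grip in N (left out, the last holds). Time passes only in rows, so rows that repeat a pose let the fingers close, or fill a call up. It gives the time, the measured TCP pose, the force, the opening and the grip force at its end, in the units of the state.
- bot.read_state(): the state, without advancing time (a new reading comes with each control period).
- snapshot(name): name is "scene" or "top" or "wrist"; returns the picture (480x640x3 uint8, blue, green, red); there is no depth.
- get_calibration(name): a dict with "fx", "fy", "cx", "cy" (pixels), "extrinsics" (4x4, takes a point from world to camera coordinates). Camera axes: x right, y down, z forward; pixel columns grow to the right and rows downward; lengths in m; the calibration is good to about 2 mm. A picture is of the moment at which its call begins: read the wrist's pose just before it. get_calibration takes no time and is no camera call; for the wrist camera it gives the pose at the moment of the call.
- order.close_job(): hands the job in; it is judged then, once.
The state is a dict: "clock": time; "q": joint angles; "qd": joint speeds; "joint_efforts": joint torques, N m; "position": TCP position; "eef_rot": TCP orientation; "wrist_force": force on the tool from outside, world axes, zero at the start; "torque": the same for the moment, N m; "gripper_width": opening from 0.0 (shut) to 1.0 (fully open); "gripper_force": force on a finger pad.
Only numpy, scipy, OpenCV 4.12 (cv2) and the standard library are available. Lean on these libraries where they do the work, as an engineer would, in place of code of your own. Each camera call takes 0.05 s, during which the arm holds its last target. There are 200 camera calls.

### The job

Put the glue melter back together: swing the hold-down latch on its grey base all the way open by its upright knob, lift the tank by its bar handle and lower it the right way round onto the base's two pegs (big hole on the big peg), keeping hold until it sits fully home and flat, then let go. Swing the latch fully shut again over the tank's flange. Keep the tank upright and leave the screwdriver and the paper carton near it where they are.

Things in the scene. Friction and masses are not known exactly. Their poses are not given: they have to be found in the camera images.
- tank_grip (a point): centre of the tank's black bar handle, 124 mm above the feet it stands on, over the middle between its holes. The bar is 80 mm long (y), 20 mm wide (x), 18 mm high, on two posts 48 mm apart inside, 24 mm of air under it. Tank: loose, 0.4 to 0.75 kg, flange plate 90x150x12 mm, round pot 76 mm across, dark lid at 91 mm. z up, +y to the big hole
- tank_big (a point): centre of the tank's big hole (21 mm, right through the flange), at the level of the tank's underside (four 3 mm pads under the flange), 48 mm from the tank's middle along its +y. Axes as the tank's. At the start the tank stands on the bench, its +y axis within 1 rad of world +y
- tank_small (a point): centre of the small hole (13 mm), at the same level, 48 mm from the tank's middle along its -y
- seat_big (a point): foot of the big peg on the fixed grey base's flat top (130 x 205 mm, 45 mm above the bench): the big hole's place. Peg 18 mm thick, 22 mm high, straight for 10 mm, then tapering to an 8 mm tip that guides the hole. The base's +y runs from the small peg to the big one, within 0.3 rad of world +y
- seat_small (a point): foot of the small peg on the base's top, 96 mm from the big one: the place of the small hole's centre. Peg 10 mm thick, 22 mm high, straight for 10 mm, then tapering to a 4 mm tip
- latch (a joint): hold-down latch angle, rad. 0: shut at its stop, tongue over the seat's end by the big peg, handle pointing away along base +y. Grows counterclockwise from above, knob swinging to the robot's side (base -x), to a stop at 1.6; from 1.1 the tongue is clear. Starts at 0 to 0.4, in the tank's way. Stays where left; 2 N at the knob moves it. Shut, it clears the seated flange by 3 mm
- latch_knob (a point): centre of the upright black round knob at the end of the latch's handle: 22 mm thick, 36 mm high, its middle 91 mm above the bench, on a flat arm whose top lies 20 mm below this point; 60 mm from the latch's axis
- latch_pivot (a point): point on the latch's upright hinge axis at the height of the knob's centre, 48 mm beyond the big peg's axis along the base's +y
- screwdriver: small screwdriver, black handle, 23x150x25 mm, lying on the bench between base and tank; bystander. Origin: middle of its underside
- carton: light paper carton, 52x92 mm, 129 mm high, standing at the back of the work area; bystander. Origin: middle of its underside

How it is judged:
On the way, in this order (a step that is already met when the one before it is completed fails the run):
1. the latch is swung open, clear of the seat (1.1 rad or more) (value of joint latch above 1.1 rad), for 0.1 s.
2. the tank sits fully home on both pegs (each hole within 4 mm of its place) while the fingers still hold it (distance between tank_big and seat_big below 0.004 m and distance between tank_small and seat_small below 0.004 m and contact force between the fingers and tank above 0.5 N), for 0.1 s.
At the end, for the whole second after the job is handed in: the tank rests fully home on the base, big hole on the big peg and small on the small, each hole's centre at the underside within 4 mm of its peg's foot; the latch is shut to within 0.15 rad of its stop; the tank is at rest (distance between tank_big and seat_big below 0.004 m and distance between tank_small and seat_small below 0.004 m and value of joint latch below 0.15 rad and linear speed of tank below 0.02 m/s); the robot touches nothing.
It fails at once if the tank is tipped more than 0.5 rad (angle between tank_grip's own z axis and vertical above 0.5 rad).
It fails at once if a bystander (screwdriver or carton) is shifted more than 40 mm (distance of any of screwdriver, carton from where it was at the start of the episode above 0.04 m).
It also fails if it takes over 67 s, if anything falls off the work surface, if the arm or the gripper's body presses on something with over 40 N, if the wrist force passes 120 N, or if a joint passes its speed limit or range.

## Working session

There is one attempt and no reset: what is moved stays moved. The work goes in short steps, Python scripts to look and compute and a shell command to move; the robot and the scene stay as the last step left them, time stands still between calls to the robot, and variables do not carry over. Pictures are saved under pics/ and viewed, at most 10 in all, crops included, and the job is handed in when it is done.

```bash
ls; mkdir -p pics
python3 - <<'E'
from cell import bot, snapshot, get_calibration
import cv2,numpy as np
print(bot.read_state())
for n in("scene","top"):
    im=snapshot(n); cv2.imwrite(f"pics/{n}0.png",im)
    c=get_calibration(n); print(n,{k:c[k] for k in("fx","fy","cx","cy")}); print(np.round(c["extrinsics"],4).tolist())
E
```

```text
pics
{'clock': 0.0, 'q': array([ 1.17389688e+00,  2.45784957e-01,  1.55903112e+00, -5.14574794e-06,
        1.33870944e+00, -1.74139921e-01]), 'qd': array([-0.00124335,  0.00016723, -0.00047829, -0.00067276, -0.00016728,
        0.00044991]), 'joint_efforts': array([ 2.38677465e-03, -4.29495049e+01, -3.26147532e+01,  9.46143336e-05,
        4.96179942e-03,  4.15139070e-07]), 'position': array([0.14337292, 0.63334491, 0.19678982]), 'eef_rot': array([-2.69799916e-04,  1.11148979e-01,  9.93803286e-01, -9.28012783e-04]), 'wrist_force': array([0.01623147, 0.28598383, 0.31662622]), 'torque': array([ 0.0098231 , -0.01109452, -0.00210214]), 'gripper_force': 0.0, 'gripper_width': 0.9995271775308299}
scene {'fx': 535.442590708312, 'fy': 535.442590708312, 'cx': 315.61220585049455, 'cy': 241.00428541197738}
[[0.6563, -0.7542, -0.0201, -0.3458], [-0.3889, -0.3153, -0.8656, 0.339], [0.6465, 0.5759, -0.5003, 0.8789], [0.0, 0.0, 0.0, 1.0]]
top {'fx': 437.1937885897964, 'fy': 437.1937885897964, 'cx': 318.1944266005116, 'cy': 237.9573478939322}
[[0.004, -1.0, 0.001, 0.0345], [-0.9783, -0.0041, -0.2074, 0.5904], [0.2074, -0.0001, -0.9783, 1.0392], [0.0, 0.0, 0.0, 1.0]]
```

View pics/top0.png

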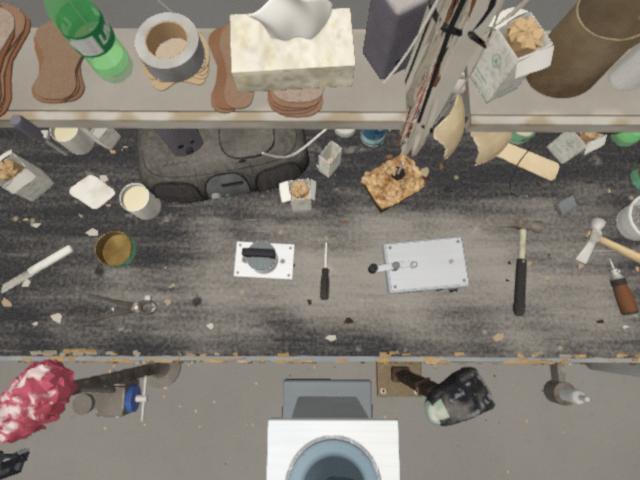

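View pics/scene0.png

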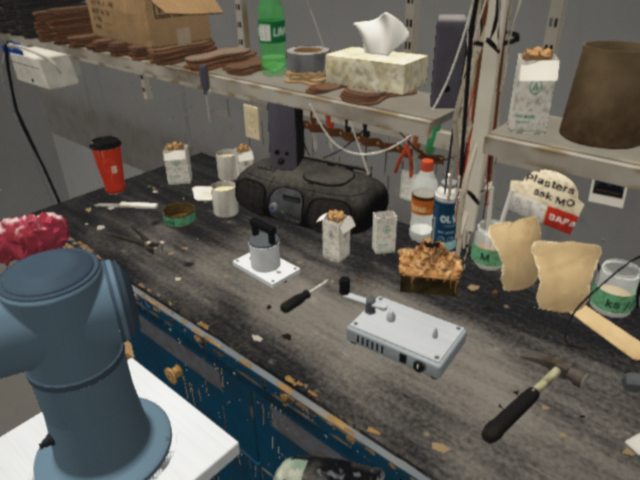

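The top view shows the tank at about (263,260), the screwdriver at (324,270), and the base at (426,265), with the latch knob at about (374,268). Next I'll view enlarged crops.

Run:
```python
import cv2,numpy as np
t=cv2.imread("pics/top0.png"); s=cv2.imread("pics/scene0.png")
a=cv2.resize(t[225:305,220:340],None,fx=6.6,fy=6.6,interpolation=cv2.INTER_CUBIC)
b=cv2.resize(t[225:305,360:480],None,fx=6.6,fy=6.6,interpolation=cv2.INTER_CUBIC)
cv2.imwrite("pics/ta.png",a[:,:]);cv2.imwrite("pics/tb.png",b)
```

```text
(no output)
```

View pics/ta.png

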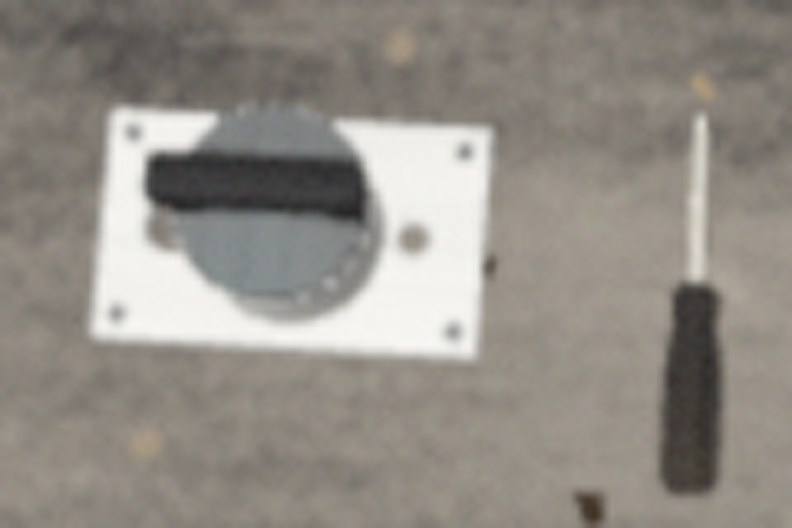

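View pics/tb.png

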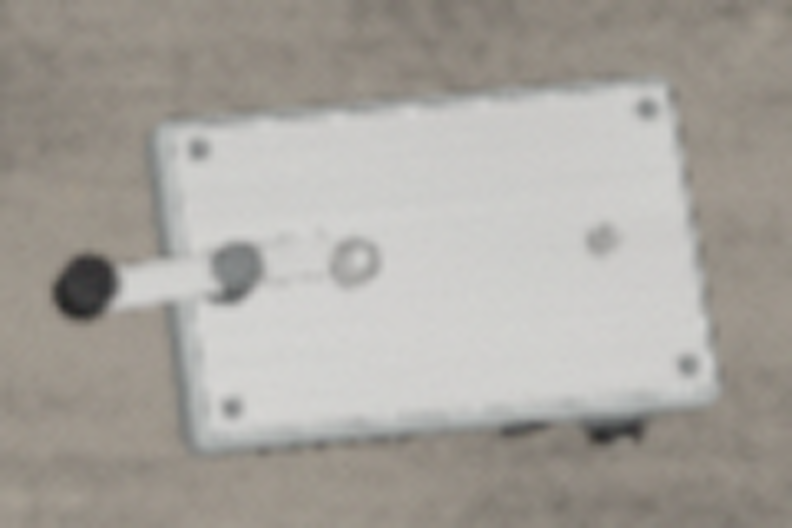

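```bash
cat > h.py <<'E'
from cell import bot, snapshot, get_calibration
import cv2,numpy as np
from scipy.spatial.transform import Rotation as R
def px2w(c,u,v,z):
    E=np.array(c["extrinsics"]);d=E[:3,:3].T@np.array([(u-c["cx"])/c["fx"],(v-c["cy"])/c["fy"],1]);o=-E[:3,:3].T@E[:3,3]
    return o+d*(z-o[2])/d[2]
def w2px(c,p):
    E=np.array(c["extrinsics"]);q=E[:3,:3]@np.asarray(p)+E[:3,3];return np.array([c["fx"]*q[0]/q[2]+c["cx"],c["fy"]*q[1]/q[2]+c["cy"]])
def rot(): 
    w,x,y,z=bot.read_state()["eef_rot"];return R.from_quat([x,y,z,w]).as_matrix()
def plan(target,yaw_y=None):
    """shift in tool units to reach TCP target; yaw_y: world angle wanted of tool y line"""
    s=bot.read_state();M=rot();d=np.asarray(target)-s["position"]
    print("tcp",np.round(s["position"],4),"ydir",round(np.arctan2(M[1,1],M[0,1]),4),"shift",np.round(M.T@d/.15,3),end=" ")
    if yaw_y is not None:
        a=(yaw_y-np.arctan2(M[1,1],M[0,1])+np.pi/2)%np.pi-np.pi/2
        print("turn",round(-a/(np.pi/2),3),end="")   # tool z is down
    print()
E
python3 - <<'E'
from h import *
c=get_calibration("top")
def a(u,v,z): return px2w(c,220+(u+.5)/6.6-.5,225+(v+.5)/6.6-.5,z)
def b(u,v,z): return px2w(c,360+(u+.5)/6.6-.5,225+(v+.5)/6.6-.5,z)
P=np.array([a(110,107,.015),a(493,128,.015),a(478,358,.015),a(92,338,.015)])
print("tank",P.mean(0),[np.linalg.norm(P[i]-P[i-1]) for i in range(4)])
d=P[0]+P[3]-P[1]-P[2];print("yaw +y",np.arctan2(d[1],d[0]))
B=np.array([b(158,125,.045),b(672,82,.045),b(717,397,.045),b(195,445,.045)])
print("base",B.mean(0),[np.linalg.norm(B[i]-B[i-1]) for i in range(4)])
d=B[0]+B[3]-B[1]-B[2];print("yaw",np.arctan2(d[1],d[0]))
sb=b(355,262,.06);ss=b(602,239,.06);print("pegs",sb,ss,np.linalg.norm(sb-ss),np.arctan2(*(sb-ss)[[1,0]]))
kn=b(85,285,.109);pv=b(237,265,.085);print("knob",kn,"piv",pv,np.linalg.norm((kn-pv)[:2]),np.arctan2(*(kn-pv)[[1,0]]))
print(a(265,180,.13))
M=rot();print(M)
E
```

```text
tank [0.54182951 0.17756964 0.015     ] [np.float64(0.09225830688250027), np.float64(0.15260117305705503), np.float64(0.09166039145632514), np.float64(0.1512026583175242)]
yaw +y 1.5210657924861988
base [ 0.5276285  -0.23476322  0.045     ] [np.float64(0.12364916069402875), np.float64(0.20065843006067277), np.float64(0.1224448503133196), np.float64(0.1993679794315069)]
yaw 1.6628240761192485
pegs [ 0.524615   -0.20052806  0.06      ] [ 0.53377939 -0.29432432  0.06      ] 0.09424290150494041 1.668192483114903
knob [ 0.50847483 -0.09224157  0.109     ] piv [ 0.51955026 -0.15146331  0.085     ] 0.06024848139736106 1.7556769774587082
[0.54197352 0.17374945 0.13      ]
[[-9.75283514e-01  2.20956117e-01 -6.79296025e-04]
 [ 2.20956947e-01  9.75282242e-01 -1.60486433e-03]
 [ 3.07900760e-04 -1.71529290e-03 -9.99998481e-01]]
```

```bash
for i in 1 2 3 4; do :; done
A='[[1,[-0.06,-0.07,0],0],[1,[-0.15,-0.18,0],0],[1,[-0.25,-0.30,0],0],[1,[-0.36,-0.44,0],0],[1,[-0.46,-0.56,0],0],[1,[-0.56,-0.68,0],0],[1,[-0.64,-0.78,0],0],[1,[-0.69,-0.835,0],0]]'; unset A
python3 -m pendant '[[1,[-0.06,-0.07,0],0],[1,[-0.15,-0.18,0],0],[1,[-0.25,-0.30,0],0],[1,[-0.36,-0.44,0],0],[1,[-0.46,-0.56,0],0],[1,[-0.56,-0.68,0],0],[1,[-0.64,-0.78,0],0],[1,[-0.69,-0.835,0],0]]' 
python3 -m pendant '[[1,[-0.06,-0.07,0],0],[1,[-0.15,-0.18,0],0],[1,[-0.25,-0.30,0],0],[1,[-0.36,-0.44,0],0],[1,[-0.46,-0.56,0],0],[1,[-0.56,-0.68,0],0],[1,[-0.64,-0.78,0],0],[1,[-0.69,-0.835,0],0]]' 
python3 -m pendant '[[1,[-0.06,-0.07,0],0],[1,[-0.15,-0.18,0],0],[1,[-0.25,-0.30,0],0],[1,[-0.36,-0.44,0],0],[1,[-0.46,-0.56,0],0],[1,[-0.56,-0.68,0],0],[1,[-0.64,-0.78,0],0],[1,[-0.69,-0.835,0],0]]' 
python3 -m pendant '[[1,[-0.06,-0.07,0],0],[1,[-0.15,-0.18,0],0],[1,[-0.25,-0.30,0],0],[1,[-0.36,-0.44,0],0],[1,[-0.46,-0.56,0],0],[1,[-0.56,-0.68,0],0],[1,[-0.64,-0.78,0],0],[1,[-0.69,-0.835,0],0]]' 
python3 -m pendant '[[1,[-0.06,-0.07,0],0.05],[1,[-0.15,-0.18,0],0.1],[1,[-0.25,-0.30,0],0.16],[1,[-0.36,-0.44,0],0.22],[1,[-0.46,-0.56,0],0.28],[1,[-0.56,-0.68,0],0.34],[1,[-0.64,-0.78,0],0.38],[1,[-0.69,-0.835,0],0.4]]' 
python3 -m pendant '[[1,[0,0,0],0.06],[1,[0,0,0],0.12],[1,[0,0,0],0.18],[1,[0,0,0],0.24],[1,[0,0,0],0.3],[1,[0,0,0],0.34],[1,[0,0,0],0.34],[1,[0,0,0],0.34]]'
python3 - <<'E'
from h import *
plan([.509,-.092,.074],.185)
s=bot.read_state();print(s["clock"],s["q"])
c=get_calibration("wrist");im=snapshot("wrist");cv2.imwrite("pics/w1.png",im)
import json;json.dump({k:np.asarray(v).tolist() for k,v in c.items()},open("w1.json","w"))
print(w2px(c,[.509,-.092,.109]),w2px(c,[.5246,-.2005,.067]))
E
```

```text
clock: 0.77
position: [0.2173, 0.4872, 0.1974]
eef_rot: [-0.0, 0.112, 0.994, -0.001]
wrist_force: [0.1, 0.5, -0.0]
gripper_width: 0.998
gripper_force: 0.0
clock: 1.43
position: [0.2908, 0.3425, 0.1978]
eef_rot: [0.0, 0.112, 0.994, -0.0]
wrist_force: [-0.7, 0.1, -1.2]
gripper_width: 0.998
gripper_force: 0.0
clock: 2.1
position: [0.3641, 0.1974, 0.198]
eef_rot: [0.0, 0.112, 0.994, -0.0]
wrist_force: [0.3, 0.1, -0.3]
gripper_width: 0.997
gripper_force: 0.0
clock: 2.77
position: [0.4374, 0.0523, 0.1979]
eef_rot: [0.0, 0.112, 0.994, -0.0]
wrist_force: [-0.4, -0.2, -0.4]
gripper_width: 1.0
gripper_force: 0.0
clock: 3.43
position: [0.5106, -0.0925, 0.1978]
eef_rot: [-0.0, 0.414, 0.91, -0.0]
wrist_force: [0.4, 0.7, -0.1]
gripper_width: 1.0
gripper_force: 0.0
clock: 4.1
position: [0.5099, -0.0906, 0.1978]
eef_rot: [-0.0, 0.637, 0.77, 0.0]
wrist_force: [0.1, 0.7, -0.9]
gripper_width: 0.999
gripper_force: 0.0
tcp [ 0.5099 -0.0906  0.1978] ydir 0.1883 shift [-0.008 -0.008  0.825] turn 0.002
4.1 [-3.95165188e-01 -6.75654975e-02  1.89226931e+00  2.13375741e-04
  1.31721688e+00 -5.83542478e-01]
[314.1775733 234.3848199] [308.93025673 341.51384536]
```

View pics/w1.png

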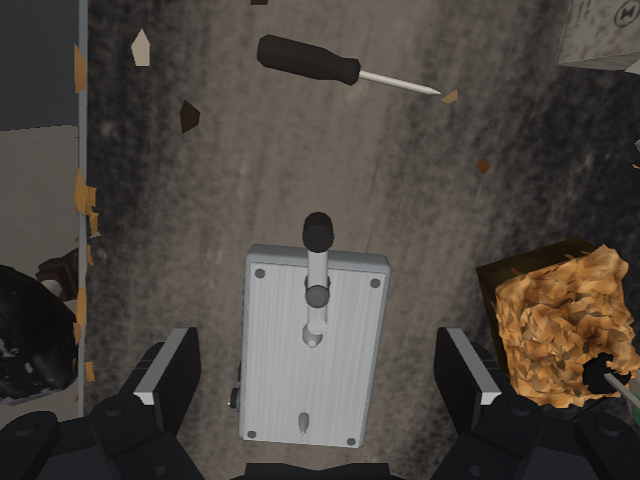

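The knob is at about (318,231), the pivot at (317,295), and the pegs near (313,333) and (303,422). I'll enlarge this area.

Run:
```python
from h import *
import json;c=json.load(open("w1.json"))
E_=np.array(c["extrinsics"]);print("cam",-E_[:3,:3].T@E_[:3,3])
im=cv2.imread("pics/w1.png")[200:450,230:400]
cv2.imwrite("pics/w1c.png",cv2.rotate(cv2.resize(im,None,fx=3.2,fy=3.2,interpolation=cv2.INTER_CUBIC),cv2.ROTATE_90_COUNTERCLOCKWISE))
```

```text
cam [ 0.49506899 -0.0081183   0.37386943]
```

View pics/w1c.png

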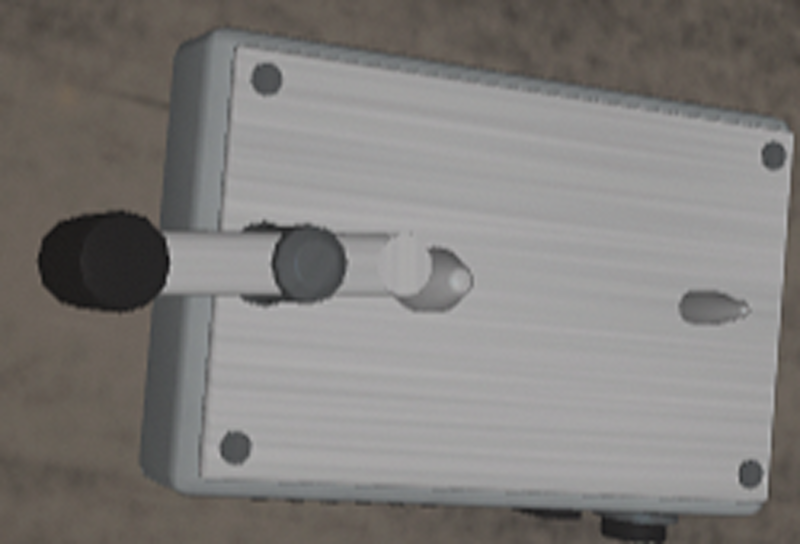

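Run:
```python
from h import *
import json;c=json.load(open("w1.json"))
f=lambda nx,ny,z: px2w(c,230+(543-ny)/3.2,200+nx/3.2,z)
k=f(125,261,.109);b=f(460,280,.067);s=f(746,310,.067);y=np.arctan2(*(b-s)[[1,0]])
print("knob",k,"pegs",b,s,np.linalg.norm(b-s),"yaw",y)
S=np.array([f(*p,.046) for p in((267,79),(773,155),(750,474),(235,447))]);d=S[0]+S[3]-S[1]-S[2];print("screws",S.mean(0),np.arctan2(d[1],d[0]))
m=(b+s)/2;yy=y;u=np.array([np.cos(yy),np.sin(yy)])
pv=m[:2]+.096*u;print("mid",m,"pivot",pv,"knob r",np.linalg.norm(k[:2]-pv),"latch",np.arctan2(*(k[:2]-pv)[[1,0]])-yy)
plan([k[0],k[1],.074],.185)
```

```text
knob [ 0.51222528 -0.09475243  0.109     ] pegs [ 0.52773633 -0.20214516  0.067     ] [ 0.53683073 -0.29834451  0.067     ] 0.09662826609636178 yaw 1.6650532514807068
screws [ 0.53114152 -0.23752177  0.046     ] 1.6672926983828429
mid [ 0.53228353 -0.25024483  0.067     ] pivot [ 0.52324826 -0.15467097] knob r 0.06092402826481142 latch 0.08767501050540183
tcp [ 0.5099 -0.0907  0.1978] ydir 0.188 shift [-0.029  0.01   0.825] turn 0.002
```

```bash
python3 -m pendant '[[0.8,[-0.02,0.01,0.1],0],[0.8,[-0.03,0.01,0.25],0],[0.8,[-0.03,0.01,0.4],0],[0.8,[-0.03,0.01,0.55],0],[0.8,[-0.03,0.01,0.68],0],[0.7,[-0.03,0.01,0.77],0],[0.7,[-0.03,0.01,0.82],0],[0.7,[-0.03,0.01,0.82],0]]' 25
python3 -m pendant '[[0.4,[0,0,0],0],[0.2,[0,0,0],0],[0,[0,0,0],0],[0,[0,0,0],0],[0,[0,0,0],0],[0,[0,0,0],0],[0,[0,0,0],0],[0,[0,0,0],0]]'
python3 - <<'E'
from h import *
p=bot.read_state()["position"];pv=np.array([.5232,-.1547]);r=np.array(p[:2])-pv;print(np.linalg.norm(r),np.arctan2(r[1],r[0])-1.666)
M=rot()
for pvt in (pv,[.5215,-.1537]):
  r=np.array(p[:2])-pvt
  for dphi in (.2,.4,.6,.8,1.0,1.2,1.4,1.5):
    q=R.from_euler('z',dphi).as_matrix()[:2,:2]@r+pvt
    print(dphi,np.round(M.T@np.array([*(q-p[:2]),0])/.15,3)[:2], round(-dphi/(np.pi/2),3))
E
```

```text
clock: 4.82
position: [0.511, -0.0947, 0.0731]
eef_rot: [-0.002, 0.638, 0.77, -0.001]
wrist_force: [-0.2, 1.9, 0.2]
gripper_width: 0.706
gripper_force: 0.0
clock: 5.48
position: [0.5123, -0.0953, 0.075]
eef_rot: [0.0, 0.639, 0.77, 0.0]
wrist_force: [0.5, -0.1, 1.1]
gripper_width: 0.002
gripper_force: 0.0
0.060369264178204055 0.0866207715643883
0.2 [-0.008 -0.08 ] -0.127
0.4 [-0.031 -0.157] -0.255
0.6 [-0.069 -0.228] -0.382
0.8 [-0.121 -0.289] -0.509
1.0 [-0.184 -0.339] -0.637
1.2 [-0.255 -0.376] -0.764
1.4 [-0.333 -0.398] -0.891
1.5 [-0.372 -0.403] -0.955
0.2 [-0.006 -0.078] -0.127
0.4 [-0.027 -0.154] -0.255
0.6 [-0.062 -0.224] -0.382
0.8 [-0.111 -0.286] -0.509
1.0 [-0.171 -0.337] -0.637
1.2 [-0.24  -0.374] -0.764
1.4 [-0.316 -0.398] -0.891
1.5 [-0.355 -0.403] -0.955
```

The gripper shut on nothing, so I'll look.

Run:
```python
from h import *
c=get_calibration("wrist");cv2.imwrite("pics/w2.png",snapshot("wrist"));print(w2px(c,bot.read_state()["position"]),w2px(c,[.512,-.0947,.109]))
cv2.imwrite("pics/s2.png",snapshot("scene"))
a=cv2.imread("pics/w2.png");b=cv2.imread("pics/s2.png")
b=cv2.resize(b[220:400,300:480],(480,480),interpolation=cv2.INTER_CUBIC)
o=np.hstack([a,b]);cv2.imwrite("pics/ws2.png",cv2.resize(o,(800,343)))
```

```text
[315.25929631 289.93021932] [314.52746525 326.22765743]
```

View pics/ws2.png

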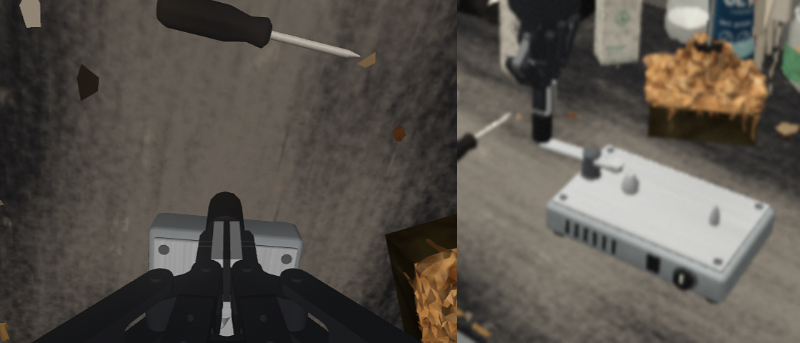

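Run:
```python
from h import *
a=cv2.imread("pics/w2.png")[240:480,220:410];b=cv2.imread("pics/s2.png")[230:310,300:380]
g=lambda x:(255*(x/255.)**.45).astype(np.uint8)
a=cv2.resize(g(a),(460,580),interpolation=cv2.INTER_CUBIC);b=cv2.resize(g(b),(330,330),interpolation=cv2.INTER_CUBIC)
o=np.zeros((580,790,3),np.uint8);o[:,:460]=a;o[:330,460:]=b;cv2.imwrite("pics/z2.png",o)
```

```text
(no output)
```

View pics/z2.png

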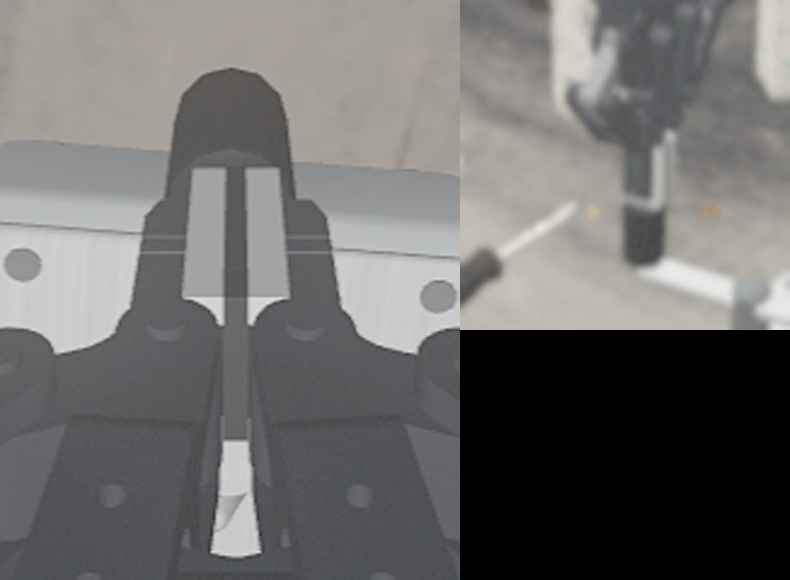

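Run:
```python
from h import *
c=get_calibration("wrist");s=get_calibration("scene");st=bot.read_state();p=st["position"];print(p,st["gripper_width"],st["gripper_force"],st["wrist_force"])
M=rot()
for dz in(0,-.01,-.02,-.03,-.04,-.06):
  for dx in(-.011,.011):print(dz,dx,np.round(w2px(c,p+M@[dx,0,dz])),np.round(w2px(s,p+M@[dx,0,dz])))
for z in(.073,.109): print(z,w2px(c,[.512,-.0947,z]),w2px(s,[.512,-.0947,z]))
```

```text
[ 0.51225168 -0.09533366  0.07490605] 0.0001162560030240492 0.0 [ 0.37518919 -0.00927406 -0.31826581]
0 -0.011 [315. 311.] [349. 293.]
0 0.011 [315. 268.] [340. 290.]
-0.01 -0.011 [315. 322.] [349. 289.]
-0.01 0.011 [315. 277.] [340. 286.]
-0.02 -0.011 [315. 333.] [350. 285.]
-0.02 0.011 [315. 287.] [340. 282.]
-0.03 -0.011 [315. 346.] [350. 281.]
-0.03 0.011 [315. 298.] [340. 278.]
-0.04 -0.011 [315. 361.] [350. 277.]
-0.04 0.011 [315. 310.] [340. 274.]
-0.06 -0.011 [315. 396.] [350. 269.]
-0.06 0.011 [315. 340.] [340. 266.]
0.073 [315.06748786 287.03132433] [344.39338463 291.99478293]
0.109 [314.62047561 326.39702883] [344.5121449  277.67218654]
```

Run:
```python
from h import *
import json
c=json.load(open("w1.json"))
p=np.array([0.5099,-0.0906,0.1978]);M=rot()
for dz in(-.013,-.033,-.053,-.073):
  print(dz,[np.round(w2px(c,p+M@[dx,dy,dz])).tolist() for dx in(-.011,.011) for dy in(-.0425,.0425)])
# grey profile of the closed pads now
a=cv2.imread("pics/w2.png").mean(2)
print(a[260:370:4,308].astype(int),a[260:370:4,322].astype(int),a[345,285:350:2].astype(int))
```

```text
-0.013 [[220.0, 325.0], [410.0, 325.0], [216.0, 279.0], [414.0, 280.0]]
-0.033 [[209.0, 350.0], [421.0, 351.0], [204.0, 301.0], [426.0, 301.0]]
-0.053 [[195.0, 382.0], [434.0, 383.0], [189.0, 328.0], [440.0, 329.0]]
-0.073 [[177.0, 424.0], [451.0, 424.0], [169.0, 363.0], [459.0, 364.0]]
[ 92  92  96  25  26  25  25  24  25  24  24  34  28  94  95  94  94  95
  95  94  94  94  95  94  94  94 167 170] [ 91  91  96  25  25  24  25  24  24  24  22  34  28  88  82  83  83  79
  77  77  75  74  74  57  57  57 103 103] [34 34 34 33 33 31 92 94 94 94 94 94 95 97 22 26 26 27 21 97 93 94 93 93
 94 95 75 31 31 31 31 31 31]
```

The open tips in w1 and the shut tips in both of these views lie about 40 mm behind the reported TCP. The fingers are therefore above the knob, with the knob still in place. I'll open, go 40 mm lower and close again.

```bash
python3 -c "
from cell import bot;print(bot.tcp_to_grasp)"
python3 -m pendant '[[0.7,[0,0,-0.2],0],[0.7,[0,0,-0.2],0],[0.7,[0,0,-0.2],0],[0.7,[0,0,-0.2],0],[0.7,[0,0,-0.1],0],[0.7,[0,0,0.05],0],[0.7,[0,0,0.17],0],[0.7,[0,0,0.25],0]]' 25
python3 -m pendant '[[0.5,[0,0,0],0],[0.3,[0,0,0],0],[0,[0,0,0],0],[0,[0,0,0],0],[0,[0,0,0],0],[0,[0,0,0],0],[0,[0,0,0],0],[0,[0,0,0],0]]'
```

```text
0.0187
clock: 6.25
position: [0.5103, -0.0945, 0.0344]
eef_rot: [-0.002, 0.639, 0.77, -0.001]
wrist_force: [-0.2, 0.4, -0.4]
gripper_width: 0.7
gripper_force: 0.0
clock: 6.92
position: [0.5128, -0.0955, 0.0382]
eef_rot: [0.001, 0.639, 0.77, 0.0]
wrist_force: [-1.7, 0.3, 2.8]
gripper_width: 0.248
gripper_force: 25.8
```

```bash
python3 -m pendant '[[0,[-0.002,-0.04,0],-0.064],[0,[-0.008,-0.08,0],-0.127],[0,[-0.018,-0.118,0],-0.191],[0,[-0.032,-0.156,0],-0.255],[0,[-0.049,-0.192,0],-0.318],[0,[-0.07,-0.226,0],-0.382],[0,[-0.094,-0.258,0],-0.446],[0,[-0.121,-0.287,0],-0.51]]'
python3 -m pendant '[[0,[-0.002,-0.04,0],-0.064],[0,[-0.008,-0.08,0],-0.127],[0,[-0.018,-0.118,0],-0.191],[0,[-0.032,-0.156,0],-0.255],[0,[-0.049,-0.192,0],-0.318],[0,[-0.07,-0.226,0],-0.382],[0,[-0.07,-0.226,0],-0.382],[0,[-0.07,-0.226,0],-0.382]]'
python3 - <<'E'
from h import *
p=bot.read_state()["position"];r=np.array(p[:2])-[.5235,-.1546];print(np.linalg.norm(r),np.arctan2(r[1],r[0])%(2*np.pi)-1.666)
E
```

```text
clock: 7.58
position: [0.4735, -0.1203, 0.0382]
eef_rot: [0.0, 0.285, 0.958, 0.001]
wrist_force: [-0.6, 5.2, 6.8]
gripper_width: 0.252
gripper_force: 26.2
clock: 8.25
position: [0.463, -0.1547, 0.0381]
eef_rot: [-0.001, -0.009, 1.0, 0.001]
wrist_force: [-4.8, 4.2, 9.0]
gripper_width: 0.252
gripper_force: 26.5
0.060520660980996316 1.4765217597817668
```

```bash
python3 -m pendant '[[0,[-0.001,-0.02,0],-0.03],[0,[-0.002,-0.04,0],-0.064],[0,[-0.002,-0.04,0],-0.064],[0.3,[-0.002,-0.04,0],-0.064],[0.6,[-0.002,-0.04,0],-0.064],[0.7,[-0.002,-0.04,0],-0.064],[0.7,[-0.002,-0.04,0],-0.064],[0.7,[-0.002,-0.04,0],-0.064]]'
python3 -m pendant '[[0.8,[0,0,-0.05],0],[1,[0,0,-0.2],0],[1,[0,0,-0.35],0],[1,[0,0,-0.5],0],[1,[0,0,-0.65],0],[1,[0,0,-0.8],0],[1,[0,0,-0.92],0],[1,[0,0,-1],0]]'
python3 - <<'E'
from h import *
plan([.5425,.175,.2],-.05);print(bot.read_state()["q"])
E
```

```text
clock: 8.92
position: [0.4637, -0.1612, 0.0373]
eef_rot: [-0.0, -0.058, 0.998, -0.0]
wrist_force: [0.4, -0.2, 0.3]
gripper_width: 0.696
gripper_force: 0.0
clock: 9.58
position: [0.4646, -0.1617, 0.1903]
eef_rot: [0.002, -0.058, 0.998, -0.001]
wrist_force: [-0.3, -0.9, 0.0]
gripper_width: 0.999
gripper_force: 0.0
tcp [ 0.4646 -0.1617  0.1903] ydir 1.6873 shift [-0.777  2.169 -0.068] turn -0.894
[-5.65800544e-01 -1.29406827e-01  1.96342023e+00  1.76911505e-05
  1.30386300e+00 -2.25314211e+00]
```

```bash
python3 -m pendant '[[1,[-0.02,0.06,0],0],[1,[-0.06,0.16,0],0],[1,[-0.1,0.27,0],0],[1,[-0.14,0.38,-0.02],0],[1,[-0.18,0.49,-0.02],0],[1,[-0.22,0.6,-0.02],0],[1,[-0.25,0.69,-0.02],0],[1,[-0.26,0.72,-0.02],0]]'
python3 -m pendant '[[1,[-0.02,0.06,0],0],[1,[-0.06,0.16,0],0],[1,[-0.1,0.27,0],0],[1,[-0.14,0.38,-0.02],0],[1,[-0.18,0.49,-0.02],0],[1,[-0.22,0.6,-0.02],0],[1,[-0.25,0.69,-0.02],0],[1,[-0.26,0.72,-0.02],0]]'
python3 -m pendant '[[1,[-0.02,0.06,0],0.05],[1,[-0.06,0.16,0],0.12],[1,[-0.1,0.27,0],0.19],[1,[-0.14,0.38,-0.02],0.26],[1,[-0.18,0.49,-0.02],0.33],[1,[-0.22,0.6,-0.02],0.4],[1,[-0.25,0.69,-0.02],0.47],[1,[-0.26,0.72,-0.02],0.54]]'
python3 -m pendant '[[1,[0,0,0],0.07],[1,[0,0,0],0.14],[1,[0,0,0],0.21],[1,[0,0,0],0.28],[1,[0,0,0],0.35],[1,[0,0,0],0.42],[1,[0,0,0],0.49],[1,[0,0,0],0.56]]'
python3 -m pendant '[[1,[0,0,0],0],[1,[0,0,0],0],[1,[0,0,0],0],[1,[0,0,0],0],[1,[0,0,0],0],[1,[0,0,0],0],[1,[0,0,0],0],[1,[0,0,0],0]]'
python3 - <<'E'
from h import *
import json
plan([.5425,.175,.08],-.05)
c=get_calibration("wrist");im=snapshot("wrist");cv2.imwrite("pics/w3.png",im)
json.dump({k:np.asarray(v).tolist() for k,v in c.items()},open("w3.json","w"))
for q in([.542,.1776,.133],[.542,.1776,.015],[.542,.2256,.015],[.542,.13,.015]):print(w2px(c,q))
t=snapshot("top");cv2.imwrite("pics/top3.png",t)
o=np.zeros((480,800,3),np.uint8);o[:,:640]=im;o[:213,640:]=cv2.resize(t[230:310,370:430],(160,213));cv2.imwrite("pics/w3o.png",o)
E
```

```text
clock: 10.25
position: [0.4893, -0.047, 0.1889]
eef_rot: [-0.001, -0.059, 0.998, 0.001]
wrist_force: [-0.4, 0.0, 0.3]
gripper_width: 1.001
gripper_force: 0.0
clock: 10.92
position: [0.516, 0.0639, 0.1928]
eef_rot: [-0.0, -0.059, 0.998, 0.0]
wrist_force: [-0.1, 0.1, 0.3]
gripper_width: 1.001
gripper_force: 0.0
clock: 11.58
position: [0.5423, 0.1753, 0.1959]
eef_rot: [-0.0, 0.36, 0.933, -0.0]
wrist_force: [0.4, -0.1, -0.3]
gripper_width: 1.0
gripper_force: 0.0
clock: 12.25
position: [0.5421, 0.1736, 0.1958]
eef_rot: [-0.0, 0.723, 0.69, -0.0]
wrist_force: [0.2, -0.4, -0.7]
gripper_width: 0.998
gripper_force: 0.0
clock: 12.92
position: [0.5423, 0.1743, 0.1964]
eef_rot: [-0.0, 0.721, 0.693, -0.0]
wrist_force: [0.2, -0.5, -0.5]
gripper_width: 0.998
gripper_force: 0.0
tcp [0.5423 0.1743 0.1964] ydir -0.0402 shift [0.005 0.001 0.776] turn 0.006
[314.66003551 240.32709298]
[315.41444166 197.398822  ]
[313.05903328 141.38590482]
[317.55685022 248.3464855 ]
```

View pics/w3o.png

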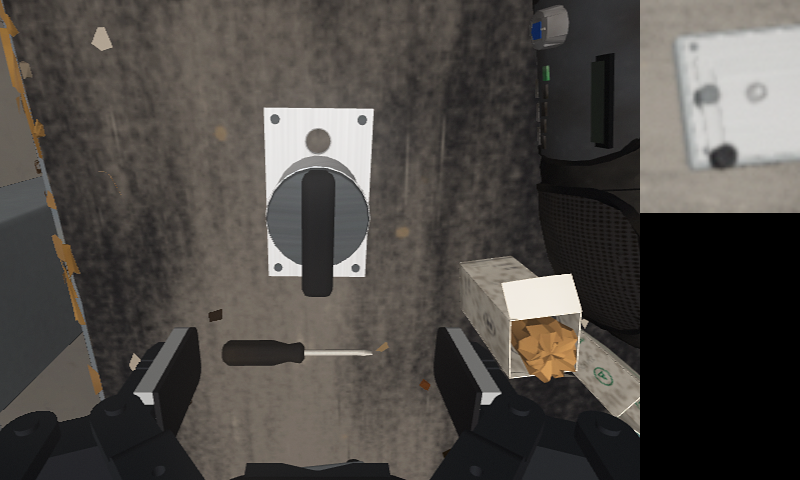

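The wrist view shows the flange corners at (264,108), (374,109), (365,277) and (268,276), the big hole at (318,141), and the bar's centre line at column 318. The inset shows the latch swung open.

Run:
```python
from h import *
import json
c=json.load(open("w3.json"))
P=np.array([px2w(c,*q,.015) for q in((264,108),(374,109),(365,277),(268,276))]);m=P.mean(0)
d=P[0]+P[1]-P[2]-P[3];y=np.arctan2(d[1],d[0])
print("tank",m,"yaw",y,[np.linalg.norm(P[i]-P[i-1]) for i in range(4)]);h=px2w(c,318,141,.015);print("hole",h,h[:2]-.048*np.array([np.cos(y),np.sin(y)]))
b=[px2w(c,318,q,.133) for q in(172,297)];print("bar",b)
w=cv2.cvtColor(cv2.imread("pics/w3.png"),cv2.COLOR_BGR2GRAY)
for r in(200,230,260,285):
    x=np.where(w[r,285:350]<45)[0]+285;print(r,x.min(),x.max(),px2w(c,(x.min()+x.max())/2,r,.133))
plan([m[0],m[1],.065],y-np.pi/2)
```

```text
tank [0.54396408 0.17681512 0.015     ] yaw 1.516743808682452 [np.float64(0.14978180668589156), np.float64(0.09017218139509474), np.float64(0.1499943624287326), np.float64(0.09106417401606336)]
hole [0.54616232 0.2257496  0.015     ] [0.54356906 0.17781971]
bar [array([0.54566507, 0.21907392, 0.133     ]), array([0.54253427, 0.13925987, 0.133     ])]
200 302 333 [0.54472424 0.20261347 0.133     ]
230 303 333 [0.54429327 0.18410221 0.133     ]
260 302 332 [0.54291098 0.16468144 0.133     ]
285 303 331 [0.54223141 0.14770124 0.133     ]
tcp [0.5423 0.1742 0.1964] ydir -0.0404 shift [0.018 0.01  0.876] turn 0.009
```

```bash
python3 -m pendant '[[1,[0.018,0.01,0.1],0.009],[1,[0.018,0.01,0.25],0.009],[1,[0.018,0.01,0.4],0.009],[1,[0.018,0.01,0.55],0.009],[1,[0.018,0.01,0.7],0.009],[1,[0.018,0.01,0.82],0.009],[1,[0.018,0.01,0.89],0.009],[1,[0.018,0.01,0.91],0.009]]' 80
python3 -m pendant '[[1,[0,0,0],0],[0.6,[0,0,0],0],[0.4,[0,0,0],0],[0,[0,0,0],0],[0,[0,0,0],0],[0,[0,0,0],0],[0,[0,0,0],0],[0,[0,0,0],0]]'
python3 -m pendant '[[0,[0,0,0],0],[0,[0,0,-0.02],0],[0,[0,0,-0.06],0],[0,[0,0,-0.1],0],[0,[0,0,-0.14],0],[0,[0,0,-0.18],0],[0,[0,0,-0.2],0],[0,[0,0,-0.2],0]]'
```

```text
clock: 13.68
position: [0.5425, 0.1767, 0.0578]
eef_rot: [-0.001, 0.726, 0.688, -0.002]
wrist_force: [0.0, 0.6, 0.2]
gripper_width: 0.997
gripper_force: 0.0
clock: 14.35
position: [0.5438, 0.177, 0.0604]
eef_rot: [-0.0, 0.726, 0.688, -0.0]
wrist_force: [-3.5, -0.2, 5.7]
gripper_width: 0.225
gripper_force: 78.1
clock: 15.02
position: [0.5447, 0.177, 0.0911]
eef_rot: [0.001, 0.726, 0.687, 0.001]
wrist_force: [0.9, -0.2, -5.9]
gripper_width: 0.227
gripper_force: 78.4
```

```bash
python3 -m pendant '[[0,[0,0,-0.06],0],[0,[0,0,-0.16],0],[0,[0,0,-0.28],0],[0,[0,0,-0.4],0],[0,[0,0,-0.52],0],[0,[0,0,-0.64],0],[0,[0,0,-0.72],0],[0,[0,0,-0.76],0]]'
python3 - <<'E'
from h import *
plan([.5323,-.2502,.205],.095);print(bot.read_state()["q"])
E
```

```text
clock: 15.68
position: [0.5449, 0.177, 0.2063]
eef_rot: [0.001, 0.726, 0.688, 0.001]
wrist_force: [0.6, 0.4, -6.5]
gripper_width: 0.222
gripper_force: 78.8
tcp [0.5449 0.177  0.2063] ydir -0.0547 shift [-2.849  0.072  0.008] turn -0.095
[1.16307267e-01 5.64182701e-02 1.75285304e+00 1.10392093e-05
 1.32891482e+00 1.70963562e-01]
```

```bash
python3 -m pendant '[[0,[-0.04,0,0],0],[0,[-0.14,0.003,0],0],[0,[-0.29,0.007,0],0],[0,[-0.46,0.012,0],0],[0,[-0.63,0.017,0],0],[0,[-0.79,0.021,0],0],[0,[-0.9,0.024,0],0],[0,[-0.95,0.024,0],0]]'
python3 -m pendant '[[0,[-0.04,0,0],0],[0,[-0.14,0.003,0],0],[0,[-0.29,0.007,0],0],[0,[-0.46,0.012,0],0],[0,[-0.63,0.017,0],0],[0,[-0.79,0.021,0],0],[0,[-0.9,0.024,0],0],[0,[-0.95,0.024,0],0]]'
python3 -m pendant '[[0,[-0.04,0,0],0],[0,[-0.14,0.003,0],-0.01],[0,[-0.29,0.007,0],-0.03],[0,[-0.46,0.012,0],-0.05],[0,[-0.63,0.017,0],-0.07],[0,[-0.79,0.021,0],-0.085],[0,[-0.9,0.024,0],-0.095],[0,[-0.95,0.024,0],-0.095]]'
python3 -m pendant '[[0,[0,0,0],0],[0,[0,0,0],0],[0,[0,0,0],0],[0,[0,0,0],0],[0,[0,0,0],0],[0,[0,0,0],0],[0,[0,0,0],0],[0,[0,0,0],0]]'
python3 - <<'E'
from h import *
plan([.5323,-.2502,.140],.095);print(bot.read_state()["q"])
cv2.imwrite("pics/w4.png",snapshot("wrist"));s=snapshot("scene");cv2.imwrite("pics/s4.png",s)
cv2.imwrite("pics/s4c.png",cv2.resize(s[180:400,310:490],(640,780),interpolation=cv2.INTER_CUBIC))
E
```

```text
clock: 16.35
position: [0.5387, 0.032, 0.2023]
eef_rot: [-0.001, 0.727, 0.687, -0.001]
wrist_force: [0.1, 1.5, -6.3]
gripper_width: 0.228
gripper_force: 78.7
clock: 17.02
position: [0.5353, -0.1095, 0.2033]
eef_rot: [-0.0, 0.727, 0.687, -0.0]
wrist_force: [-0.7, 1.5, -6.5]
gripper_width: 0.223
gripper_force: 78.7
clock: 17.68
position: [0.5314, -0.2516, 0.2035]
eef_rot: [-0.0, 0.673, 0.74, -0.0]
wrist_force: [0.4, 1.1, -5.8]
gripper_width: 0.227
gripper_force: 78.7
clock: 18.35
position: [0.5314, -0.2503, 0.204]
eef_rot: [0.0, 0.673, 0.74, 0.0]
wrist_force: [0.2, 0.3, -6.3]
gripper_width: 0.224
gripper_force: 78.7
tcp [ 0.5314 -0.2503  0.204 ] ydir 0.0947 shift [0.    0.006 0.426] turn -0.0
[-6.33198514e-01  9.50402988e-02  1.71638386e+00  6.24647617e-05
  1.33005798e+00 -7.27946838e-01]
```

```bash
python3 -m pendant '[[0,[0,0.006,0.05],0],[0,[0,0.006,0.13],0],[0,[0,0.006,0.22],0],[0,[0,0.006,0.31],0],[0,[0,0.006,0.39],0],[0,[0,0.006,0.45],0],[0,[0,0.006,0.48],0],[0,[0,0.006,0.48],0]]'
python3 -m pendant '[[0,[0,0,0.01],0],[0,[0,0,0.02],0],[0,[0,0,0.03],0],[0,[0,0,0.04],0],[0,[0,0,0.05],0],[0,[0,0,0.06],0],[0,[0,0,0.07],0],[0,[0,0,0.08],0]]'
```

```text
clock: 19.12
position: [0.5313, -0.2499, 0.1299]
eef_rot: [-0.002, 0.673, 0.74, -0.0]
wrist_force: [-0.4, 0.3, -6.6]
gripper_width: 0.22
gripper_force: 78.7
clock: 19.78
position: [0.5322, -0.2505, 0.1198]
eef_rot: [0.0, 0.673, 0.74, 0.0]
wrist_force: [0.6, 0.3, -6.4]
gripper_width: 0.226
gripper_force: 78.8
```

```bash
python3 -m pendant '[[0,[0,0,0.01],0],[0,[0,0,0.02],0],[0,[0,0,0.03],0],[0,[0,0,0.04],0],[0,[0,0,0.05],0],[0,[0,0,0.06],0],[0,[0,0,0.06],0],[0,[0,0,0.06],0]]'
```

```text
clock: 20.45
position: [0.5322, -0.2504, 0.1108]
eef_rot: [-0.0, 0.673, 0.74, -0.0]
wrist_force: [0.4, 0.7, -6.2]
gripper_width: 0.227
gripper_force: 78.7
```

No side force, so it's well aligned. Next I'll lower it the last 6 mm.

```bash
python3 -m pendant '[[0,[0,0,0.01],0],[0,[0,0,0.02],0],[0,[0,0,0.03],0],[0,[0,0,0.038],0],[0,[0,0,0.043],0],[0,[0,0,0.046],0],[0,[0,0,0.046],0],[0,[0,0,0.046],0]]'
```

```text
clock: 21.12
position: [0.5324, -0.2505, 0.1055]
eef_rot: [0.0, 0.673, 0.74, -0.0]
wrist_force: [-4.9, 2.6, 3.3]
gripper_width: 0.224
gripper_force: 79.9
```

```bash
python3 -m pendant '[[0,[0,0,0.006],0],[0,[0,0,0.006],0],[0,[0,0,0.006],0],[0,[0,0,0.006],0],[0,[0,0,0.006],0],[0,[0,0,0.006],0],[0,[0,0,0.006],0],[0,[0,0,0.006],0]]'
python3 - <<'E'
from h import *
s=get_calibration("scene");im=snapshot("scene");cv2.imwrite("pics/s5.png",im)
a=cv2.resize(im[220:400,310:490],(400,400),interpolation=cv2.INTER_CUBIC)
t=snapshot("top");b=cv2.resize(t[210:310,370:470],(400,400),interpolation=cv2.INTER_CUBIC)
cv2.imwrite("pics/f5.png",np.hstack([a,b]))
E
```

```text
clock: 21.78
position: [0.5326, -0.2506, 0.1056]
eef_rot: [0.0, 0.673, 0.74, -0.0]
wrist_force: [-6.0, 3.8, 8.0]
gripper_width: 0.225
gripper_force: 80.5
```

View pics/f5.png

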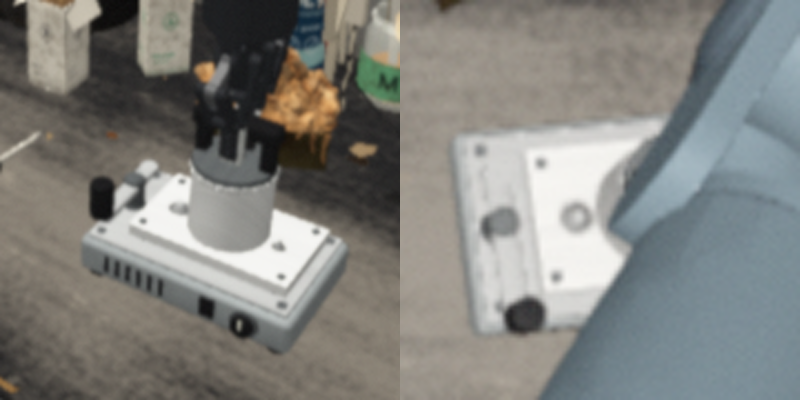

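The tank sits flat on the base with both pegs visible in their holes and the latch still open. I'll release and lift off.

```bash
python3 -m pendant '[[0.3,[0,0,0],0],[0.5,[0,0,0],0],[0.8,[0,0,0],0],[1,[0,0,0],0],[1,[0,0,0],0],[1,[0,0,0],0],[1,[0,0,-0.03],0],[1,[0,0,-0.08],0]]' 25
python3 -m pendant '[[1,[0,0,-0.08],0],[1,[0,0,-0.2],0],[1,[0,0,-0.35],0],[1,[0,0,-0.5],0],[1,[0,0,-0.62],0],[1,[0,0,-0.7],0],[1,[0,0,-0.75],0],[1,[0,0,-0.75],0]]'
python3 -m pendant '[[1,[0,0,0],-0.05],[1,[0,0,0],-0.12],[1,[0,0,0],-0.19],[1,[0,0,0],-0.26],[1,[0,0,0],-0.33],[1,[0,0,0],-0.4],[1,[0,0,0],-0.46],[1,[0,0,0],-0.51]]'
python3 -m pendant '[[1,[0,0,0],-0.05],[1,[0,0,0],-0.12],[1,[0,0,0],-0.19],[1,[0,0,0],-0.26],[1,[0,0,0],-0.33],[1,[0,0,0],-0.4],[1,[0,0,0],-0.46],[1,[0,0,0],-0.504]]'
python3 - <<'E'
from h import *
s=bot.read_state();M=rot();plan([.4637,-.1612,.038],1.687);print(s["q"])
# knob seen from here (black blob near prediction)
c=get_calibration("wrist");im=snapshot("wrist");cv2.imwrite("pics/w6.png",im);u=w2px(c,[.4637,-.1612,.109]);print(u)
t=snapshot("top");cv2.imwrite("pics/top6.png",t)
E
```

```text
clock: 22.55
position: [0.5316, -0.2501, 0.1146]
eef_rot: [-0.001, 0.673, 0.74, -0.0]
wrist_force: [0.0, -0.6, 0.4]
gripper_width: 0.997
gripper_force: 0.0
clock: 23.22
position: [0.5331, -0.251, 0.23]
eef_rot: [0.002, 0.673, 0.74, 0.0]
wrist_force: [-0.1, 0.5, -0.6]
gripper_width: 1.0
gripper_force: 0.0
clock: 23.88
position: [0.5315, -0.25, 0.2259]
eef_rot: [-0.001, 0.329, 0.944, 0.0]
wrist_force: [0.1, 0.3, -0.4]
gripper_width: 1.0
gripper_force: 0.0
clock: 24.55
position: [0.5315, -0.25, 0.2259]
eef_rot: [-0.001, -0.06, 0.998, 0.001]
wrist_force: [0.2, -0.4, 0.2]
gripper_width: 0.999
gripper_force: 0.0
tcp [ 0.5315 -0.25    0.2259] ydir 1.6916 shift [0.375 0.64  1.255] turn 0.003
[-6.32553825e-01  7.92022826e-02  1.69272471e+00 -1.73848234e-05
  1.37257074e+00 -2.32411600e+00]
[457.65949904 142.91250765]
```

```bash
python3 -m pendant '[[0.7,[0.03,0.05,0],0],[0.7,[0.09,0.15,0],0],[0.7,[0.16,0.27,0],0],[0.7,[0.23,0.4,0],0],[0.7,[0.3,0.51,0],0],[0.7,[0.35,0.6,0],0],[0.7,[0.375,0.64,0],0],[0.7,[0.375,0.64,0],0]]'
python3 -m pendant '[[0.7,[0,0,0.05],0],[0.7,[0,0,0.18],0],[0.7,[0,0,0.34],0],[0.7,[0,0,0.5],0],[0.7,[0,0,0.66],0],[0.7,[0,0,0.82],0],[0.7,[0,0,0.95],0],[0.7,[0,0,1],0]]'
python3 -m pendant '[[0.7,[0,0,0.05],0],[0.7,[0,0,0.12],0],[0.7,[0,0,0.19],0],[0.7,[0,0,0.25],0],[0.7,[0,0,0.25],0],[0.4,[0,0,0.25],0],[0.2,[0,0,0.25],0],[0,[0,0,0.25],0]]' 25
python3 -m pendant '[[0,[0,0,0],0],[0,[0,0,0],0],[0,[0,0,0],0],[0,[0,0,0],0],[0,[0,0,0],0],[0,[0,0,0],0],[0,[0,0,0],0],[0,[0,0,0],0]]'
```

```text
clock: 25.32
position: [0.4644, -0.1605, 0.2273]
eef_rot: [-0.0, -0.058, 0.998, 0.0]
wrist_force: [0.1, -0.7, -0.9]
gripper_width: 0.701
gripper_force: 0.0
clock: 25.98
position: [0.4632, -0.161, 0.0737]
eef_rot: [-0.003, -0.058, 0.998, 0.002]
wrist_force: [0.5, 0.1, -0.9]
gripper_width: 0.7
gripper_force: 0.0
clock: 26.65
position: [0.4658, -0.162, 0.0409]
eef_rot: [0.001, -0.058, 0.998, -0.0]
wrist_force: [-1.7, 4.7, 1.6]
gripper_width: 0.282
gripper_force: 2.4
clock: 27.32
position: [0.4655, -0.1608, 0.041]
eef_rot: [0.0, -0.058, 0.998, 0.001]
wrist_force: [-0.9, 5.4, 4.2]
gripper_width: 0.25
gripper_force: 25.9
```

```bash
python3 -m pendant '[[0,[-0.002,0.04,0],0.064],[0,[-0.008,0.08,0],0.127],[0,[-0.018,0.118,0],0.191],[0,[-0.032,0.156,0],0.255],[0,[-0.049,0.192,0],0.318],[0,[-0.07,0.226,0],0.382],[0,[-0.094,0.258,0],0.446],[0,[-0.121,0.287,0],0.51]]'
python3 -m pendant '[[0,[-0.002,0.04,0],0.064],[0,[-0.008,0.08,0],0.127],[0,[-0.018,0.118,0],0.191],[0,[-0.032,0.156,0],0.255],[0,[-0.049,0.192,0],0.318],[0,[-0.07,0.226,0],0.382],[0,[-0.094,0.258,0],0.446],[0,[-0.114,0.28,0],0.49]]'
python3 -m pendant '[[0,[0,0.005,0],0],[0,[0,0.01,0],0],[0,[0,0.015,0],0],[0,[0,0.02,0],0],[0,[0,0.02,0],0],[0,[0,0.02,0],0],[0,[0,0.02,0],0],[0,[0,0.02,0],0]]'
python3 - <<'E'
from h import *
p=bot.read_state()["position"];r=np.array(p[:2])-[.5235,-.1546];print(np.linalg.norm(r),np.arctan2(r[1],r[0])-1.666)
E
```

```text
clock: 27.98
position: [0.478, -0.1175, 0.041]
eef_rot: [-0.0, 0.338, 0.941, -0.001]
wrist_force: [-5.7, -3.4, 3.9]
gripper_width: 0.248
gripper_force: 26.0
clock: 28.65
position: [0.5169, -0.0965, 0.0408]
eef_rot: [-0.001, 0.666, 0.746, -0.002]
wrist_force: [-23.6, -10.0, 12.3]
gripper_width: 0.25
gripper_force: 27.9
clock: 29.32
position: [0.5164, -0.0964, 0.0407]
eef_rot: [-0.004, 0.664, 0.748, -0.005]
wrist_force: [-22.0, -7.6, 16.4]
gripper_width: 0.247
gripper_force: 28.7
0.05860137362718557 0.025601264282412384
```

```bash
python3 -m pendant '[[0,[0,-0.015,0],0],[0,[0,-0.02,0],0],[0.3,[0,-0.02,0],0],[0.5,[0,-0.02,0],0],[0.7,[0,-0.02,0],0],[0.8,[0,-0.02,0],0],[0.8,[0,-0.02,0],0],[0.8,[0,-0.02,0],0]]'
python3 -m pendant '[[0.8,[0,0,-0.05],0],[0.8,[0,0,-0.2],0],[0.8,[0,0,-0.35],0],[0.8,[0,0,-0.5],0],[0.8,[0,0,-0.65],0],[0.8,[0,0,-0.8],0],[0.8,[0,0,-0.92],0],[0.8,[0,0,-1],0]]'
python3 -m pendant '[[0.8,[0,0,-0.1],0],[0.8,[0.1,0,-0.2],0],[0.8,[0.2,0,-0.2],0],[0.8,[0.4,0,-0.2],0],[0.8,[0.6,0,-0.2],0],[0.8,[0.8,0,-0.2],0],[0.8,[0.95,0,-0.2],0],[0.8,[1,0,-0.2],0]]'
python3 - <<'E'
from h import *
def cen(im,c,z,pt,rad,th=70):
    u,v=np.round(w2px(c,pt)).astype(int);u0,v0=u-rad,v-rad
    g=cv2.cvtColor(im[v0:v+rad,u0:u+rad],cv2.COLOR_BGR2GRAY);n,l,s,ce=cv2.connectedComponentsWithStats((g<th).astype(np.uint8))
    for i in range(1,n):
        if s[i,4]>20:print(s[i].tolist(),px2w(c,u0+ce[i,0],v0+ce[i,1],z))
c=get_calibration("top");im=snapshot("top");cv2.imwrite("pics/top7.png",im)
print("now");cen(im,c,.1,[.517,-.095,.1],16)
print("start");cen(cv2.imread("pics/top0.png"),c,.1,[.517,-.095,.1],16)
t=bot.read_state();print(t["clock"],t["position"],t["wrist_force"])
# tank bar centroid, scene picture vs while held is hidden; top: dark bar above seat
print("bar");cen(im,c,.133+.045,[.532,-.25,.178],26,50)
E
```

```text
clock: 29.98
position: [0.5182, -0.095, 0.0401]
eef_rot: [0.0, 0.665, 0.747, 0.0]
wrist_force: [0.4, 0.8, -0.3]
gripper_width: 0.795
gripper_force: 0.0
clock: 30.65
position: [0.519, -0.0954, 0.1931]
eef_rot: [0.002, 0.665, 0.747, 0.001]
wrist_force: [-0.4, 0.2, 0.1]
gripper_width: 0.797
gripper_force: 0.0
clock: 31.32
position: [0.4998, 0.0565, 0.22]
eef_rot: [-0.0, 0.664, 0.748, 0.0]
wrist_force: [0.3, 0.1, -0.9]
gripper_width: 0.796
gripper_force: 0.0
now
[11, 13, 9, 9, 56] [ 0.51369452 -0.09232453  0.1       ]
start
[12, 15, 8, 9, 55] [ 0.50890591 -0.09304779  0.1       ]
31.3667 [0.49990533 0.05626089 0.22001259] [-0.003114    0.06415885  1.02514602]
bar
```

Run:
```python
from h import *
im=snapshot("scene");a=cv2.imread("pics/s5.png")
r=np.s_[300:365,365:465]
f=lambda x:cv2.cvtColor(x[r],cv2.COLOR_BGR2GRAY).astype(np.float32)
print(cv2.phaseCorrelate(f(a),f(im)),np.abs(f(a)-f(im)).mean())
from cell import order
if np.abs(f(a)-f(im)).mean()<6: print(order.close_job())
```

```text
((-0.04162920281509486, 0.14733325650496454), 0.820895589987437) 5.0478463
the job is handed in; nothing more can be done
None
```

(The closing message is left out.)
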